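# Square up a freshly glued railing panel in the gluing jig

## Task

The red railing panel has just been glued and must not be picked up, so gently slide it flat over the white jig board with your fingertips into the corner of the two fences: square, its far long side flush against the long back fence and its left end against the side fence. Also push the steel block, without lifting it, until its long face lies flat against the panel's free long side, so that the panel cannot creep while the glue sets. Leave the panel seated, the block touching it, and the figurine, glue bottle and paint jar where they stand.

Things in the scene. Friction and masses are not known exactly. Their poses are not given: they have to be found in the camera images.
- jig: gluing jig screwed to the bench, immovable: white laminate board 300 (x) by 330 (y) by 12 mm with a grey 30 mm grid. Origin: centre of its underside, on the bench; x towards the back fence (roughly away from the robot), y towards the side fence (roughly to the robot's left), z up; board top at z 12 mm. Turned up to 15 degrees from the world axes. Near and right edges are open.
- jig_corner (a point): on the board top, where the working faces of the two dark-brown hardwood fences meet (jig x +120, y +150, z +12 mm), jig axes. Fences 14 mm thick, 20 mm high above the board. Back fence: face at x = 0, from y = -305 to -20 mm. Side fence: face at y = 0, from x = -146 to -10 mm. The board lies on the -x, -y side. The seated panel's centre is at x -40, y -55 mm.
- panel: red-lacquered wooden lattice railing panel, 80 (x) by 110 (y) by 14 mm high, about 120 g, loose and flat on the board, turned up to 17 degrees from the jig. Origin: centre of its underside; its +x long side faces the back fence, its +y end the side fence; z up. Slides under a light push (0.4 to 1.2 N); outer edges are plain straight bars 11 mm wide.
- block: dark steel block, 50 (x) by 75 (y) by 25 mm high, about 0.7 kg, loose and flat on the board between robot and panel, towards the left, turned up to 17 degrees from the jig. Origin: centre of its underside; long faces are +x (to be laid against the panel) and -x (towards the robot); z up. Slides under a steady push of about 3 to 6 N, with short peaks above that when struck.
- figurine: painted figurine in a green robe with a black hat, 107 mm high, round base 52 mm across, standing on the bench beside the board; origin: centre of its underside. Leave it alone.
- glue_bottle: glue bottle with orange cap and yellow label, 120 mm high, 48 mm across, standing on the bench beside the board; origin: centre of its underside. Leave it alone.
- paint_jar: small paint jar with blue label and white cap, 45 mm high, 38 mm across, standing on the near right part of the board; origin: centre of its underside. Leave it alone.
There are look-alikes about, which are no part of the job. What is meant by the block is not green, and is the smaller of those in its own colour.

How it is judged:
At the end, for the whole second after the job is handed in: Panel flat and still in the corner of the fences, centre within 3 mm of its seat each way, turned under 1.7 degrees; block flat and still, long face against the panel's free long side (gap under 3.5 mm, turned under 3.4 degrees from the panel), centre within 45 mm of that side's middle (x of panel in the frame of jig_corner between -0.043 and -0.037 m and y of panel in the frame of jig_corner between -0.058 and -0.052 m and angle between the x axis of panel and the x axis of jig, either way round below 0.03 rad and angle between each of panel, block's own z axis and vertical below 0.05 rad and z of each of panel, block in the frame of jig_corner below 0.003 m and linear speed of each of panel, block below 0.01 m/s and x of block in the frame of panel between -0.0685 and -0.062 m and y of block in the frame of panel between -0.045 and 0.045 m and angle between the y axis of block and the y axis of panel, either way round below 0.06 rad); the robot touches nothing.
It fails at once if the panel is lifted more than 6 mm off the board or tipped (z of panel in the frame of jig above 0.018 m or angle between panel's own z axis and vertical above 0.12 rad).
It fails at once if the block is lifted more than 6 mm off the board or tipped (z of block in the frame of jig above 0.018 m or angle between block's own z axis and vertical above 0.2 rad).
It fails at once if the fresh panel is squeezed or rammed with more than 45 N (contact force between any of the fingers, block and panel above 45 N).
It fails at once if the figurine, glue bottle or paint jar is pushed more than 15 mm or knocked over (distance of any of figurine, glue_bottle, paint_jar from where it was at the start of the episode above 0.015 m or angle between any of figurine, glue_bottle, paint_jar's own z axis and vertical above 0.3 rad).
It also fails if it takes over 72 s, if anything falls off the work surface, if the arm or the gripper's body presses on something with over 40 N, if the wrist force passes 120 N, or if a joint passes its speed limit or range.

## Robot

A 6-joint arm with a two-finger parallel gripper is mounted at the origin on the work surface. World frame = base frame: x ahead of the robot, y to its left, z up, the work surface at z = 0. Lengths are in m, angles in rad, forces in N, time in s.
With the tool pointing down it reaches from about 0.375 to 0.9 m from the base axis. Payload 3.1 kg.
Tool frame: the origin (TCP) lies midway between the tips of the shut fingers; the grasp point (between the pads) lies 19 mm behind it; x points along the fingers, z is the direction in which the jaws open and shut, and the axes are right-handed (so a half turn about x gives the same grasp; the last joint's range is limited). The gripper opens to 85 mm and grips with 20 to 120 N. Pads are 22 mm wide; open, the fingers measure 114 mm over their backs; the gripper's body (76 mm by 85 mm) begins 54 mm behind the grasp point. The pads swing forward as they close: fully open they stand 13 mm farther back than shut.
Start: joints at [-1.312, 0.527, 1.433, -0, 1.181, -0.178], TCP at [0.264, -0.566, 0.231] pointing down, gripper open.
Joint ranges: [-3.08, 3.08], [-0.75, 2.2], [0.22, 2.44], [-1.43, 4.57], [0, 2.65], [-2.85, 2.85]. Speed limits (rad/s): [2.79, 2.79, 3.14, 3.14, 3.14, 3.14].

## Interface

Orientations are given as a unit quaternion [x, y, z, w].
In Python, from station import status, snapshot, camera_params, ticket gives the robot as it stands.
- The arm moves only by the tool arm_command, never from a script. Its argument "series" is a list that holds one entry, the list of rows, each a list of 4 numbers: the shift along the tool's x, y, z in mm, then the turn about the tool's x in rad. A call has 1 to 10 rows; each row shifts and turns the commanded pose from where the row before left it, along the tool's axes as they then stand; what a row does not reach is not made up. A row lasts 1/10 s, in which the tool goes at most 50 mm and 8.59 degrees, less where a joint would pass 70% of its speed; a pose out of reach is approached as far as the arm can. A call is refused whole if a number of a shift passes 50 or a number of a turn 0.15, either way. A call with a gripper value outside its range is refused whole. "jaw" is the opening in per cent of the stroke, from 0 (shut) to 100 (fully open), set as the call begins (left out, the last holds). The fingers move at their own pace and stop on an object; "force" is the grip in N (left out, the last holds). Time passes only in rows, so rows that do not move let the fingers close. It gives the time, the measured TCP pose, the force and the opening at its end, in the units of the state.
- status.sense(): the state, without advancing time (a new reading comes with each control period).
- snapshot(name): name is "scene" or "top" or "wrist"; returns the picture (400x640x3 uint8, red, green, blue); there is no depth.
- camera_params(name): a dict with "fovy" (degrees; the focal length in pixels is half the picture's height over the tangent of half this angle, whatever the lens; pixels are square), "cx", "cy" (the principal point, pixels), "extrinsics" (4x4, takes a point from camera to world coordinates); the wrist camera has in their place "mount" (4x4, takes a point from camera to tool coordinates, whose origin is the TCP and whose axes are the tool frame's). Camera axes: x right, y down, z forward; pixel columns grow to the right and rows downward; lengths in m; the calibration is good to about 2 mm. A picture is of the moment at which its call begins: read the wrist's pose just before it. camera_params takes no time and is no camera call.
- ticket.sign_off(): hands the job in, once; it reports no verdict.
The state is a dict: "t": time; "q": joint angles; "qd": joint speeds; "tau": joint torques, N m; "tcp_pos": TCP position; "tool_rot": TCP orientation; "force": force on the tool from outside, world axes, zero at the start; "ft_torque": the same for the moment, N m; "finger_gap": opening from 0.0 (shut) to 1.0 (fully open).
Only numpy, scipy, OpenCV 4.12 (cv2) and the standard library are available. Lean on these libraries where they do the work, as an engineer would, in place of code of your own. Each camera call takes 0.05 s, during which the arm holds its last target. There are 200 camera calls.

## Working session

There is one attempt and no reset: what is moved stays moved. The work goes in short steps, Python scripts to look and compute and a tool call to move; the robot and the scene stay as the last step left them, time stands still between calls to the robot, and variables do not carry over. Pictures are saved under pics/ and viewed, about 8 in all and at most 12, crops included, and the job is handed in when it is done.

Besides the shell and the picture viewer there is one more tool, called after "Emit:" by a JSON object that holds its "fn" and its "kwargs", one argument or row to a line. arm_command: Moves the arm, as the interface text tells. Its arguments: {"type":"object","properties":{"series":{"type":"array"},"jaw":{"type":"number"},"force":{"type":"number"}},"required":["series"]}

```bash
mkdir -p pics; ls; python3 - <<'E'
from station import status, snapshot, camera_params
import cv2
s=status.sense();print(s)
for n in("scene","top","wrist"):
    print(n,camera_params(n))
for n in("scene","top"):
    cv2.imwrite(f"pics/{n}0.png",snapshot(n)[:,:,::-1])
E
```

```text
pics
{'t': 0.0, 'q': array([-1.31248452e+00,  5.28467556e-01,  1.43392119e+00,  8.10132844e-06,
        1.18138026e+00, -1.78511769e-01]), 'qd': array([ 0.00010474,  0.00060918,  0.00048507, -0.00090843,  0.00042166,
        0.00093436]), 'tau': array([ 1.50678297e-04, -4.42347729e+01, -1.78026742e+01, -1.84504352e-04,
        8.38697248e-03, -3.56645359e-06]), 'tcp_pos': array([ 0.26424976, -0.56559455,  0.23032675]), 'tool_rot': array([ 0.38030629,  0.59702374, -0.37925849,  0.59589661]), 'force': array([0.54885994, 0.42581309, 0.86466443]), 'ft_torque': array([ 0.00943332,  0.05117926, -0.00958148]), 'finger_gap': 1.0063004790513785}
scene {'fovy': 47.2190694672069, 'cx': 321.6757311782277, 'cy': 203.14739585711789, 'extrinsics': array([[ 0.16473383,  0.77010584, -0.61627897,  1.15332376],
       [ 0.98633573, -0.12726109,  0.10462527, -0.12870869],
       [ 0.0021442 , -0.62509329, -0.78054711,  0.83842262],
       [ 0.        ,  0.        ,  0.        ,  1.        ]])}
top {'fovy': 43.50265185651672, 'cx': 309.9430500929611, 'cy': 205.21487871038903, 'extrinsics': array([[-8.00049178e-04, -9.95424156e-01,  9.55516026e-02,
         4.33596781e-01],
       [-9.99878345e-01,  2.28474043e-03,  1.54297147e-02,
        -1.77569025e-02],
       [-1.55774214e-02, -9.55276337e-02, -9.95304886e-01,
         1.05321495e+00],
       [ 0.00000000e+00,  0.00000000e+00,  0.00000000e+00,
         1.00000000e+00]])}
wrist {'fovy': 71.57422230492146, 'cx': 319.9361718445927, 'cy': 200.12984482109218, 'mount': array([[ 1.64304967e-03, -2.93332627e-01,  9.56009033e-01,
        -1.43542501e-01],
       [-4.17028947e-04, -9.56010441e-01, -2.93332342e-01,
         7.50148837e-02],
       [ 9.99998563e-01,  8.32761665e-05, -1.69310083e-03,
         6.89831995e-04],
       [ 0.00000000e+00,  0.00000000e+00,  0.00000000e+00,
         1.00000000e+00]])}
```

View pics/top0.png

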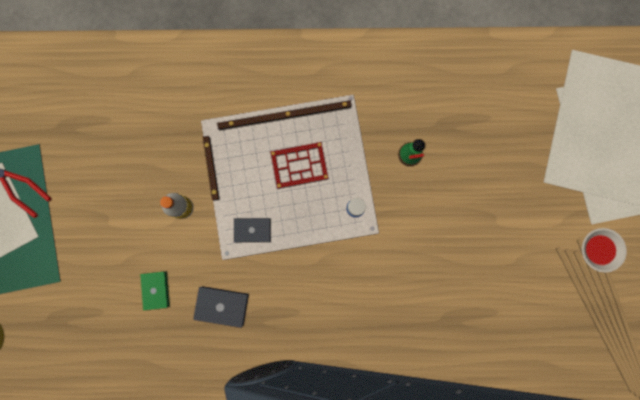

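View pics/scene0.png

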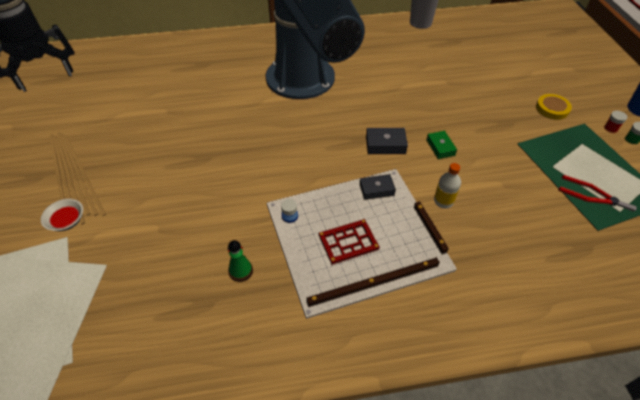

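```bash
cat > h.py <<'E'
import numpy as np, cv2
from scipy.spatial.transform import Rotation as R
from station import status, snapshot, camera_params
def cam(name, s=None):
    p=camera_params(name); f=200/np.tan(np.radians(p["fovy"]/2))
    if name=="wrist":
        T=np.eye(4);T[:3,:3]=R.from_quat(s["tool_rot"]).as_matrix();T[:3,3]=s["tcp_pos"];E=T@p["mount"]
    else: E=p["extrinsics"]
    return np.array([[f,0,p["cx"]],[0,f,p["cy"]],[0,0,1]]),E
def ray(K,E,uv,z):
    uv=np.atleast_2d(uv).astype(float)
    d=(E[:3,:3]@np.linalg.inv(K)@np.c_[uv,np.ones(len(uv))].T).T
    return E[:3,3]+d*((z-E[2,3])/d[:,2])[:,None]
def proj(K,E,P):
    q=(np.atleast_2d(P)-E[:3,3])@E[:3,:3]; q=q@K.T; return q[:,:2]/q[:,2:]
E
python3 - <<'E'
import cv2
a=cv2.imread("pics/top0.png")[92:264,196:386]
cv2.imwrite("pics/c0.png",cv2.resize(a,None,fx=4.2,fy=3.4888,interpolation=cv2.INTER_CUBIC) if 0 else cv2.resize(a,None,fx=3.4,fy=3.4,interpolation=cv2.INTER_CUBIC))
E
```

```text
(no output)
```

View pics/c0.png

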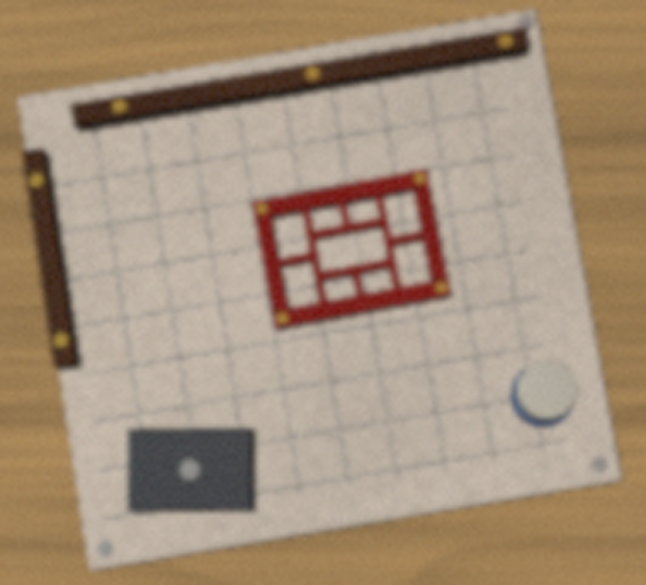

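```bash
cat > m0.py <<'E'
from h import *
K,E=cam("top")
f=lambda c:np.array(c)/3.4+[196,92]
def rect(c,z):
    P=ray(K,E,f(c),z)[:,:2]; o=P.mean(0)
    # order: far-left, far-right, near-right, near-left
    x=(P[0]+P[1]-P[2]-P[3])/2; y=(P[0]+P[3]-P[1]-P[2])/2
    a=np.arctan2(x[1],x[0]); b=np.arctan2(-y[0],y[1])
    print(o.round(4),np.degrees([a,b]).round(2),np.linalg.norm(x).round(4),np.linalg.norm(y).round(4)); return o,a,b
j=rect([(20,98),(534,10),(620,480),(90,570)],.012)
p=rect([(253,200),(428,170),(450,296),(277,327)],.026)
b=rect([(129,429),(254,429),(254,511),(129,511)],.037)
a=(j[1]+j[2])/2
c,s=np.cos(a),np.sin(a);J=np.array([[c,-s],[s,c]])
for n,o in(("p",p),("b",b)): print(n,"in corner frame",(J.T@(o[0]-j[0])-[.12,.15]).round(4),np.degrees((o[1]+o[2])/2-a))
# fence check: bases at z=.032 tops
F=ray(K,E,f([(79,129),(527,51),(46,152),(78,365)]),.032)[:,:2]
print(((F-j[0])@J-[.12,.15]).round(4))
F=ray(K,E,f([(545,390)]),.057)[:,:2];print("jar",((F-j[0])@J-[.12,.15]).round(4),F)
for n,uv,z in(("fig",(419,146),.1),("bottle",(167,202),.12)):
    F=ray(K,E,[uv],z)[:,:2];print(n,((F-j[0])@J-[.12,.15]).round(4),F)
E
python3 m0.py
```

```text
[0.5949 0.0428] [9.49 9.59] 0.2981 0.327
[0.6162 0.0197] [10.25  9.86] 0.0795 0.1078
[0.4804 0.1151] [ 0.58 -0.09] 0.049 0.0748
p in corner frame [-0.1028 -0.1762] 0.5113887667507331
b in corner frame [-0.2209 -0.0597] -9.293332334712991
[[-0.0027 -0.0236]
 [-0.0015 -0.3022]
 [-0.0135 -0.0014]
 [-0.1464 -0.0012]]
jar [[-0.2107 -0.2742]] [[ 0.52603799 -0.09471345]]
fig [[-0.1187 -0.4097]] [[ 0.63918832 -0.21312349]]
bottle [[-0.1472  0.0804]] [[0.52987634 0.26547487]]
```

```bash
cat >> h.py <<'E'
A=np.radians(9.54);J=np.array([[np.cos(A),-np.sin(A)],[np.sin(A),np.cos(A)]])
C=np.array([.5949,.0428])+J@[.12,.15]
def where(s=None):
    s=s or status.sense();M=R.from_quat(s["tool_rot"]).as_matrix()
    print("t",round(s["t"],2),"corner xy mm",((s["tcp_pos"][:2]-C)@J*1e3).round(1),"z",(s["tcp_pos"][2]*1e3).round(1),
     "tool z dir in jig deg",np.degrees(np.arctan2(M[1,2],M[0,2])-A).round(2),"tilt",M[2].round(3),"F jig",(J.T@s["force"][:2]).round(1),s["force"][2].round(1),"gap",round(s["finger_gap"],3),"q6",s["q"][[0,5]].round(2))
    return s,M
def to(x,y,z,turn=0):
    s,M=where(); w=np.r_[C+J@(np.array([x,y])/1e3),z/1e3]-s["tcp_pos"]
    print("tool shift mm",(M.T@w*1e3).round(1))
E
python3 -c "
from h import *
to(-175,-175,100)"
```

```text
t 0.1 corner xy mm [-546.9 -695.3] z 230.4 tool z dir in jig deg -74.51 tilt [-1.     0.    -0.002] F jig [0.3 0. ] 0.2 gap 0.998 q6 [-1.31 -0.18]
tool shift mm [ 131.4  497.3 -401.8]
```

Emit:
{"fn": "arm_command", "kwargs": {
  "series": [
    [[0,0,0,0.135],[0,0,0,0.135],[0,18,-26,0],[0,18,-26,0],[0,18,-26,0],[0,18,-26,0],[0,18,-26,0],[0,18,-26,0],[0,18,-26,0],[0,18,-26,0]]
  ],
  "jaw": 45
}}

```text
t: 1.1
tcp_pos: [0.3721, -0.3358, 0.231]
tool_rot: [0.457, 0.54, -0.457, 0.54]
force: [0.8, -0.2, -0.6]
finger_gap: 0.448
```

Emit:
{"fn": "arm_command", "kwargs": {
  "series": [
    [[3,18,-26,0],[3,18,-26,0],[3,18,-26,0],[3,18,-26,0],[3,18,-26,0],[3,18,-26,0],[3,18,-26,0],[3,18,-26,0],[3,18,-26,0],[0,0,0,0]]
  ]
}}

```text
t: 2.1
tcp_pos: [0.4932, -0.0765, 0.2037]
tool_rot: [0.456, 0.541, -0.455, 0.54]
force: [-0.4, -1.0, 0.5]
finger_gap: 0.453
```

```bash
python3 -c "
from h import *
to(-170,-175,60)"
```

```text
t 2.1 corner xy mm [-240.1 -250.8] z 203.7 tool z dir in jig deg -89.74 tilt [-1.    -0.001 -0.002] F jig [-0.5 -0.9] 0.5 gap 0.453 q6 [-0.38  1.02]
tool shift mm [143.8  70.5 -75.3]
```

Emit:
{"fn": "arm_command", "kwargs": {
  "series": [
    [[0,14,-15,0],[0,14,-15,0],[0,14,-15,0],[0,14,-15,0],[0,14,-15,0],[35,0,0,0],[35,0,0,0],[35,0,0,0],[35,0,0,0],[20,0,0,0]]
  ]
}}

```text
t: 3.1
tcp_pos: [0.5476, 0.0054, 0.0416]
tool_rot: [0.456, 0.541, -0.458, 0.539]
force: [-0.5, -0.3, -0.3]
finger_gap: 0.447
```

Emit:
{"fn": "arm_command", "kwargs": {
  "series": [
    [[10,0,0,0],[6,0,0,0],[3,0,0,0],[0,0,0,0],[0,0,0,0],[0,0,0,0]]
  ]
}}

```text
t: 3.7
tcp_pos: [0.55, 0.0059, 0.0262]
tool_rot: [0.457, 0.539, -0.456, 0.541]
force: [0.3, -0.3, 0.1]
finger_gap: 0.451
```

```bash
python3 -c "
from h import *
s,M=where()
cv2.imwrite('pics/w1.png',snapshot('wrist')[:,:,::-1])"
```

```text
t 3.7 corner xy mm [-170.4 -179. ] z 26.2 tool z dir in jig deg -89.97 tilt [-1.     0.002  0.001] F jig [ 0.2 -0.3] 0.1 gap 0.451 q6 [-0.19  1.21]
```

View pics/w1.png

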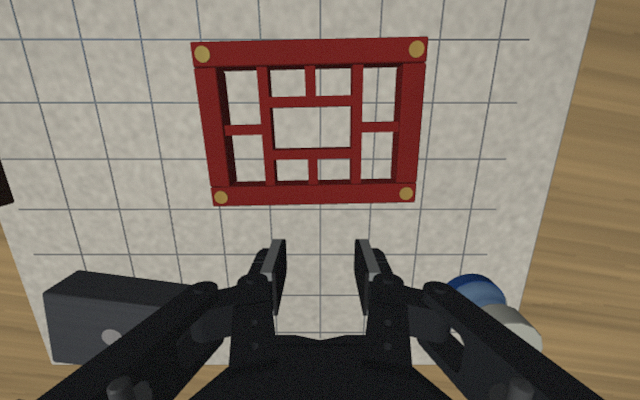

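Emit:
{"fn": "arm_command", "kwargs": {
  "series": [
    [[5,0,0,0],[3,0,0,0],[2,0,0,0],[1,0,0,0],[1,0,0,0],[0,0,0,0],[0,0,0,0]]
  ]
}}

```text
t: 4.45
tcp_pos: [0.5494, 0.006, 0.0133]
tool_rot: [0.457, 0.54, -0.457, 0.54]
force: [0.6, 0.4, -0.3]
finger_gap: 0.447
```

Emit:
{"fn": "arm_command", "kwargs": {
  "series": [
    [[1,0,0,0],[0,0,0,0],[1,0,0,0],[0,0,0,0],[1,0,0,0],[0,0,0,0],[0,0,0,0]]
  ]
}}

```text
t: 5.15
tcp_pos: [0.5494, 0.006, 0.0108]
tool_rot: [0.457, 0.54, -0.457, 0.54]
force: [-2.3, -0.1, 6.2]
finger_gap: 0.451
```

Emit:
{"fn": "arm_command", "kwargs": {
  "series": [
    [[-5,0,-3,0],[0,5,0,0],[0,5,0,0],[0,3,0,0],[0,3,0,0],[0,3,0,0],[0,4,0,0],[0,4,0,0],[0,4,0,0],[0,4,0,0]]
  ]
}}

```text
t: 6.15
tcp_pos: [0.5837, 0.0148, 0.0152]
tool_rot: [0.457, 0.54, -0.457, 0.54]
force: [-0.3, -0.5, 0.5]
finger_gap: 0.449
```

Emit:
{"fn": "arm_command", "kwargs": {
  "series": [
    [[0,4,0,0],[0,4,0,0],[0,4,0,0],[0,4,0,0],[0,4,0,0],[0,4,0,0],[0,3,0,0],[0,3,0,0],[0,2,0,0],[0,0,0,0]]
  ]
}}

```text
t: 7.15
tcp_pos: [0.6155, 0.0201, 0.0154]
tool_rot: [0.457, 0.54, -0.456, 0.54]
force: [-0.9, -0.2, -0.7]
finger_gap: 0.45
```

```bash
python3 -c "
from h import *
s,M=where()
cv2.imwrite('pics/w2.png',snapshot('wrist')[:,:,::-1])"
```

```text
t 7.15 corner xy mm [-103.4 -175.8] z 15.4 tool z dir in jig deg -89.98 tilt [-1.     0.001  0.   ] F jig [-1.  -0.1] -0.7 gap 0.45 q6 [-0.15  1.26]
```

View pics/w2.png

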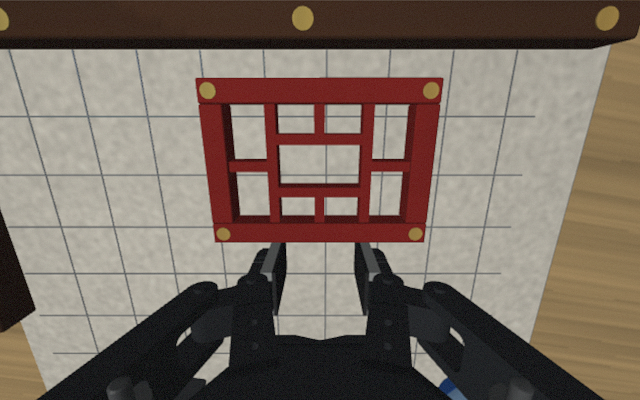

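Emit:
{"fn": "arm_command", "kwargs": {
  "series": [
    [[0,3,0,0],[0,3,0,0],[0,2,0,0],[0,1,0,0],[0,1,0,0],[0,0,0,0],[0,0,0,0]]
  ]
}}

```text
t: 7.9
tcp_pos: [0.625, 0.0217, 0.0153]
tool_rot: [0.457, 0.54, -0.457, 0.54]
force: [0.4, -0.0, -0.8]
finger_gap: 0.452
```

```bash
python3 -c "
from h import *
s=status.sense();K,E=cam('wrist',s)
im=snapshot('wrist')[:,:,::-1];cv2.imwrite('pics/w3.png',im)
where(s)
hsv=cv2.cvtColor(im,cv2.COLOR_BGR2HSV)
red=((hsv[...,0]<8)|(hsv[...,0]>172))&(hsv[...,1]>150)&(hsv[...,2]>60)
ys,xs=np.nonzero(red[:,230:420]);
for c in(230,320,410):
  r=np.nonzero(red[:,c])[0];print(c,r.min(),r.max(), im[max(r.min()-30,0):r.min():3,c].tolist())
  print(((ray(K,E,[[c,r.min()]],.026)[:,:2]-C)@J*1e3).round(1))
"
```

```text
t 7.9 corner xy mm [ -93.8 -175.8] z 15.3 tool z dir in jig deg -89.98 tilt [-1.  0.  0.] F jig [ 0.4 -0.1] -0.8 gap 0.452 q6 [-0.14  1.26]
230 78 241 [[33, 43, 66], [31, 41, 66], [32, 43, 67], [38, 46, 67], [30, 40, 62], [27, 37, 51], [19, 25, 28], [18, 28, 30], [150, 161, 166], [169, 182, 185]]
[[  -3.1 -136.5]]
320 78 241 [[36, 46, 68], [32, 46, 65], [36, 46, 68], [33, 44, 65], [35, 47, 67], [12, 26, 45], [15, 21, 30], [19, 26, 28], [146, 158, 161], [173, 185, 188]]
[[  -3.1 -176.2]]
410 78 241 [[33, 43, 61], [35, 44, 66], [27, 42, 62], [33, 45, 65], [33, 44, 64], [25, 33, 51], [15, 21, 27], [17, 18, 26], [146, 155, 160], [168, 178, 182]]
[[  -3.1 -215.9]]
```

Emit:
{"fn": "arm_command", "kwargs": {
  "series": [
    [[0,1,0,0],[0,0.5,0,0],[0,0.5,0,0],[0,0.5,0,0],[0,0,0,0],[0,0,0,0]]
  ]
}}

```text
t: 8.55
tcp_pos: [0.6274, 0.0221, 0.0153]
tool_rot: [0.457, 0.54, -0.457, 0.54]
force: [-0.1, 0.0, -0.6]
finger_gap: 0.448
```

Emit:
{"fn": "arm_command", "kwargs": {
  "series": [
    [[0,0.5,0,0],[0,0.5,0,0],[0,0,0,0],[0,0,0,0]]
  ]
}}

```text
t: 8.95
tcp_pos: [0.6284, 0.0223, 0.0153]
tool_rot: [0.457, 0.54, -0.457, 0.54]
force: [-0.6, 0.9, -0.6]
finger_gap: 0.452
```

Emit:
{"fn": "arm_command", "kwargs": {
  "series": [
    [[0,0.5,0,0],[0,0.5,0,0],[0,0,0,0],[0,0,0,0]]
  ]
}}

```text
t: 9.35
tcp_pos: [0.6289, 0.0224, 0.0153]
tool_rot: [0.456, 0.54, -0.457, 0.54]
force: [-2.1, -0.6, 1.3]
finger_gap: 0.453
```

Emit:
{"fn": "arm_command", "kwargs": {
  "series": [
    [[0,0.5,0,0],[0,0.5,0,0],[0,0,0,0],[0,0,0,0]]
  ]
}}

```text
t: 9.75
tcp_pos: [0.6289, 0.0224, 0.0153]
tool_rot: [0.456, 0.541, -0.457, 0.539]
force: [-5.0, -1.1, 2.9]
finger_gap: 0.453
```

```bash
python3 -c "
from h import *
where()"
```

```text
t 9.75 corner xy mm [ -89.9 -175.7] z 15.3 tool z dir in jig deg -89.97 tilt [-1.    -0.003 -0.   ] F jig [-5.1 -0.3] 2.9 gap 0.453 q6 [-0.14  1.26]
```

Emit:
{"fn": "arm_command", "kwargs": {
  "series": [
    [[0,-4,0,0],[0,-4,0,0],[-30,0,0,0],[-30,0,0,0],[0,10,15,0],[0,10,15,0],[0,11,15,0],[0,11,15,0],[0,11,15,0],[0,0,0,-0.131]]
  ]
}}

```text
t: 10.75
tcp_pos: [0.6902, -0.0461, 0.0757]
tool_rot: [0.421, 0.567, -0.419, 0.571]
force: [-1.0, -0.1, 0.1]
finger_gap: 0.453
```

Emit:
{"fn": "arm_command", "kwargs": {
  "series": [
    [[0,0,0,-0.144],[0,0,0,-0.144],[0,0,0,-0.144],[0,0,0,-0.144],[0,0,0,-0.144],[0,0,0,-0.144],[0,0,0,-0.144],[0,0,0,-0.144],[0,0,0,-0.144],[0,0,0,-0.144]]
  ]
}}

```text
t: 11.75
tcp_pos: [0.6877, -0.0438, 0.0753]
tool_rot: [-0.061, 0.704, 0.061, 0.705]
force: [-0.3, -0.3, -0.3]
finger_gap: 0.453
```

```bash
python3 -c "
from h import *
to(-44,-252,16)
cv2.imwrite('pics/w4.png',snapshot('wrist')[:,:,::-1])"
```

```text
t 11.75 corner xy mm [ -42.9 -250.8] z 75.3 tool z dir in jig deg 0.37 tilt [-1.    -0.     0.002] F jig [-0.4 -0.3] -0.3 gap 0.453 q6 [-0.23 -0.4 ]
tool shift mm [59.3 -1.2 -1.2]
```

View pics/w4.png

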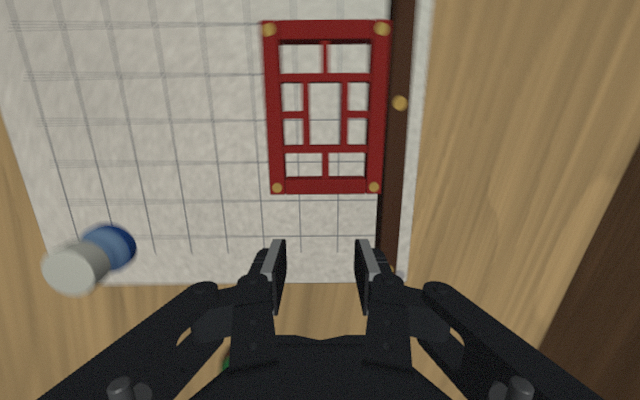

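Emit:
{"fn": "arm_command", "kwargs": {
  "series": [
    [[0,0,-3,0.009],[25,-2,0,0],[25,0,0,0],[6,0,0,0],[4,0,0,0],[0,0,0,0],[0,0,0,0]]
  ]
}}

```text
t: 12.5
tcp_pos: [0.6853, -0.0465, 0.0164]
tool_rot: [-0.056, 0.704, 0.055, 0.706]
force: [0.1, -0.1, 0.4]
finger_gap: 0.451
```

Emit:
{"fn": "arm_command", "kwargs": {
  "series": [
    [[0,3,0,0],[0,3,0,0],[0,3,0,0],[0,3,0,0],[0,4,0,0],[0,5,0,0],[0,5,0,0],[0,5,0,0],[0,5,0,0],[0,4,0,0]]
  ]
}}

```text
t: 13.5
tcp_pos: [0.6779, -0.0063, 0.0153]
tool_rot: [-0.056, 0.705, 0.056, 0.705]
force: [-0.4, -1.9, 1.3]
finger_gap: 0.448
```

```bash
python3 -c "
from h import *
where()"
```

```text
t 13.5 corner xy mm [ -46.2 -212.2] z 15.3 tool z dir in jig deg -0.47 tilt [-1.  0. -0.] F jig [-0.7 -1.8] 1.3 gap 0.448 q6 [-0.17 -0.33]
```

Emit:
{"fn": "arm_command", "kwargs": {
  "series": [
    [[0,5,0,0],[0,5,0,0],[0,5,0,0],[0,5,0,0],[0,5,0,0],[0,5,0,0],[0,5,0,0],[0,5,0,0],[0,5,0,0],[0,5,0,0]]
  ]
}}

```text
t: 14.5
tcp_pos: [0.67, 0.0429, 0.0152]
tool_rot: [-0.056, 0.705, 0.056, 0.705]
force: [-1.3, -2.6, 0.6]
finger_gap: 0.449
```

Emit:
{"fn": "arm_command", "kwargs": {
  "series": [
    [[0,4,0,0],[0,4,0,0],[0,4,0,0],[0,4,0,0],[0,4,0,0],[0,4,0,0],[0,4,0,0],[0,3,0,0],[0,2,0,0],[0,0,0,0]]
  ]
}}

```text
t: 15.5
tcp_pos: [0.6652, 0.0758, 0.0153]
tool_rot: [-0.056, 0.705, 0.056, 0.705]
force: [-0.1, -0.0, -0.0]
finger_gap: 0.45
```

```bash
python3 -c "
from h import *
where()
cv2.imwrite('pics/w5.png',snapshot('wrist')[:,:,::-1])"
```

```text
t 15.5 corner xy mm [ -45.2 -129.2] z 15.3 tool z dir in jig deg -0.49 tilt [-1.     0.     0.001] F jig [-0.1 -0. ] -0.0 gap 0.45 q6 [-0.05 -0.21]
```

View pics/w5.png

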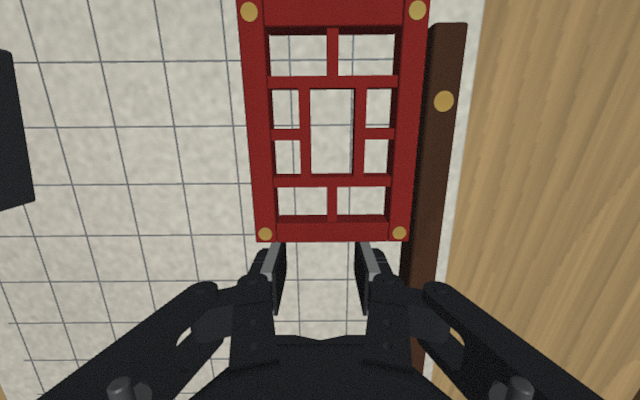

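Panel is flush along the back fence with its near end at row ~241, with about 8 mm left to the side fence. I'll approach it in small steps.

Emit:
{"fn": "arm_command", "kwargs": {
  "series": [
    [[0,2,0,0],[0,1,0,0],[0,1,0,0],[0,1,0,0],[0,0.5,0,0],[0,0.5,0,0],[0,0.5,0,0],[0,0,0,0],[0,0,0,0]]
  ]
}}

```text
t: 16.45
tcp_pos: [0.6641, 0.0815, 0.0153]
tool_rot: [-0.056, 0.705, 0.056, 0.705]
force: [-0.6, -1.7, 0.6]
finger_gap: 0.453
```

Emit:
{"fn": "arm_command", "kwargs": {
  "series": [
    [[0,0.5,0,0],[0,0.5,0,0],[0,0.5,0,0],[0,0,0,0],[0,0,0,0]]
  ]
}}

```text
t: 16.95
tcp_pos: [0.6638, 0.0831, 0.0153]
tool_rot: [-0.056, 0.705, 0.056, 0.705]
force: [-0.6, -0.7, 1.4]
finger_gap: 0.451
```

Emit:
{"fn": "arm_command", "kwargs": {
  "series": [
    [[0,0.5,0,0],[0,0.5,0,0],[0,0,0,0],[0,0,0,0]]
  ]
}}

```text
t: 17.35
tcp_pos: [0.6636, 0.0841, 0.0153]
tool_rot: [-0.056, 0.705, 0.056, 0.705]
force: [-1.0, -1.9, 0.8]
finger_gap: 0.447
```

```bash
python3 -c "
from h import *
where()"
```

```text
t 17.35 corner xy mm [ -45.4 -120.7] z 15.3 tool z dir in jig deg -0.49 tilt [-1.  0. -0.] F jig [-1.3 -1.7] 0.8 gap 0.447 q6 [-0.04 -0.2 ]
```

Emit:
{"fn": "arm_command", "kwargs": {
  "series": [
    [[0,0.5,0,0],[0,0.5,0,0],[0,0,0,0],[0,0,0,0]]
  ]
}}

```text
t: 17.75
tcp_pos: [0.6635, 0.0847, 0.0153]
tool_rot: [-0.056, 0.705, 0.056, 0.705]
force: [0.1, -3.4, 0.4]
finger_gap: 0.45
```

Emit:
{"fn": "arm_command", "kwargs": {
  "series": [
    [[0,0.5,0,0],[0,0.5,0,0],[0,0,0,0],[0,0,0,0]]
  ]
}}

```text
t: 18.15
tcp_pos: [0.6636, 0.0849, 0.0153]
tool_rot: [-0.057, 0.705, 0.055, 0.705]
force: [-0.0, -5.1, 0.3]
finger_gap: 0.448
```

```bash
python3 -c "
from h import *
where()"
```

```text
t 18.15 corner xy mm [ -45.3 -119.9] z 15.3 tool z dir in jig deg -0.45 tilt [-1.    -0.002  0.   ] F jig [-0.9 -5. ] 0.3 gap 0.448 q6 [-0.04 -0.2 ]
```

Emit:
{"fn": "arm_command", "kwargs": {
  "series": [
    [[0,-4,0,0],[0,-4,0,0],[-30,0,0,0],[-30,0,0,0],[0,11,-36,0],[0,11,-36,0],[0,11,-36,0],[0,11,-36,0],[0,11,-36,0],[0,11,-36,0]]
  ]
}}

```text
t: 19.15
tcp_pos: [0.4396, 0.1098, 0.0756]
tool_rot: [-0.055, 0.705, 0.056, 0.705]
force: [0.2, -0.2, 0.2]
finger_gap: 0.451
```

Emit:
{"fn": "arm_command", "kwargs": {
  "series": [
    [[0,0,0,0.144],[0,0,0,0.144],[0,0,0,0.144],[0,0,0,0.144],[0,0,0,0.144],[0,0,0,0.144],[0,0,0,0.144],[0,0,0,0.144],[0,0,0,0.144],[0,0,0,0.144]]
  ]
}}

```text
t: 20.15
tcp_pos: [0.4412, 0.1097, 0.0755]
tool_rot: [0.425, 0.565, -0.424, 0.565]
force: [-0.3, -0.3, 0.1]
finger_gap: 0.449
```

Emit:
{"fn": "arm_command", "kwargs": {
  "series": [
    [[0,0,0,0.123],[0,0,0,0],[0,0,0,0]]
  ]
}}

```text
t: 20.45
tcp_pos: [0.4411, 0.1095, 0.0754]
tool_rot: [0.456, 0.54, -0.456, 0.54]
force: [-0.1, 0.3, -1.0]
finger_gap: 0.45
```

```bash
python3 -c "
from h import *
to(-273,-58,18)
cv2.imwrite('pics/w6.png',snapshot('wrist')[:,:,::-1])"
```

```text
t 20.45 corner xy mm [-260.6  -58.7] z 75.4 tool z dir in jig deg -89.91 tilt [-1.  0. -0.] F jig [-0.   0.4] -1.0 gap 0.45 q6 [-0.   1.4]
tool shift mm [ 57.4 -12.4  -0.7]
```

View pics/w6.png

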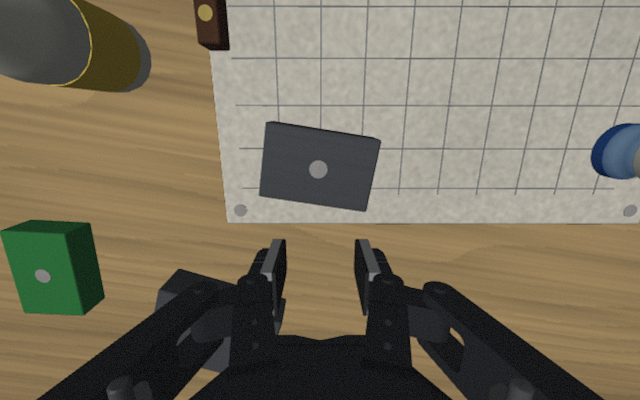

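```bash
python3 -c "
from h import *
s=status.sense();K,E=cam('wrist',s)
f=lambda uv,z:((ray(K,E,uv,z)[:,:2]-C)@J*1e3).round(1).tolist()
print('block top',f([(268,123),(380,140),(366,211),(260,196)],.037))
print('big',f([(180,270),(285,300)],.03))
K,E=cam('top');print('big top',f([(199,288),(248,293),(243,326),(194,318)],.03))
"
```

```text
block top [[-190.4, -26.2], [-200.9, -97.7], [-249.2, -91.1], [-238.5, -18.1]]
big [[-300.2, 49.1], [-327.3, -31.1]]
big top [[-318.0, 66.0], [-344.3, -30.5], [-407.3, -10.5], [-375.4, 84.7]]
```

Emit:
{"fn": "arm_command", "kwargs": {
  "series": [
    [[0,-8,0,0],[25,0,0,0],[25,0,0,0],[6,0,0,0],[2,0,0,0],[0,0,0,0],[0,0,0,0]]
  ]
}}

```text
t: 21.2
tcp_pos: [0.4334, 0.108, 0.018]
tool_rot: [0.457, 0.539, -0.457, 0.54]
force: [0.2, -0.0, -0.4]
finger_gap: 0.447
```

Emit:
{"fn": "arm_command", "kwargs": {
  "series": [
    [[0,2,0,0],[0,2,0,0],[0,2,0,0],[0,2,0,0],[0,2,0,0],[0,2,0,0],[0,2,0,0],[0,2,0,0],[0,2,0,0],[0,2,0,0]]
  ]
}}

```text
t: 22.2
tcp_pos: [0.4533, 0.1113, 0.0172]
tool_rot: [0.457, 0.54, -0.457, 0.54]
force: [-1.5, -1.6, -0.9]
finger_gap: 0.45
```

Emit:
{"fn": "arm_command", "kwargs": {
  "series": [
    [[0,2,0,0],[0,2,0,0],[0,2,0,0],[0,2,0,0],[0,2,0,0],[0,2,0,0],[0,2,0,0],[0,2,0,0],[0,2,0,0],[0,2,0,0]]
  ]
}}

```text
t: 23.2
tcp_pos: [0.4726, 0.1146, 0.0173]
tool_rot: [0.457, 0.54, -0.457, 0.54]
force: [-1.2, 0.6, -2.1]
finger_gap: 0.447
```

```bash
python3 -c "
from h import *
where()
cv2.imwrite('pics/w7.png',snapshot('wrist')[:,:,::-1])"
```

```text
t 23.2 corner xy mm [-228.7  -58.9] z 17.3 tool z dir in jig deg -90.04 tilt [-1.  0. -0.] F jig [-1.1  0.7] -2.1 gap 0.447 q6 [0.01 1.41]
```

View pics/w7.png

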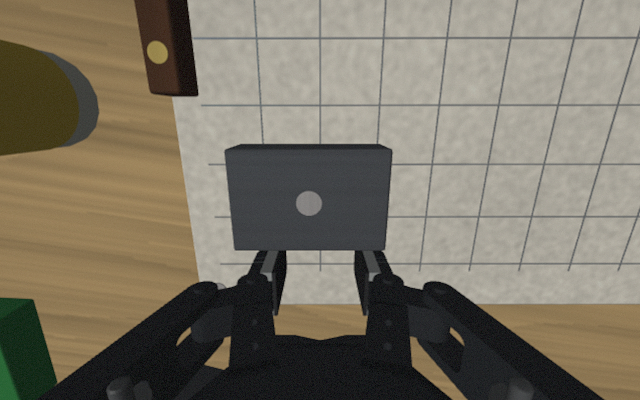

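Emit:
{"fn": "arm_command", "kwargs": {
  "series": [
    [[0,3,0,0],[0,4,0,0],[0,4,0,0],[0,4,0,0],[0,4,0,0],[0,4,0,0],[0,4,0,0],[0,4,0,0],[0,4,0,0],[0,4,0,0]]
  ]
}}

```text
t: 24.25
tcp_pos: [0.511, 0.1211, 0.0173]
tool_rot: [0.457, 0.54, -0.457, 0.54]
force: [-4.1, -0.9, 3.9]
finger_gap: 0.448
```

Emit:
{"fn": "arm_command", "kwargs": {
  "series": [
    [[0,4,0,0],[0,4,0,0],[0,4,0,0],[0,4,0,0],[0,4,0,0],[0,4,0,0],[0,4,0,0],[0,3,0,0],[0,2,0,0],[0,0,0,0]]
  ]
}}

```text
t: 25.25
tcp_pos: [0.5443, 0.1265, 0.0174]
tool_rot: [0.457, 0.539, -0.457, 0.54]
force: [-2.7, -0.3, 1.4]
finger_gap: 0.45
```

```bash
python3 -c "
from h import *
where()
cv2.imwrite('pics/w8.png',snapshot('wrist')[:,:,::-1])"
```

```text
t 25.25 corner xy mm [-156.1  -59. ] z 17.4 tool z dir in jig deg -90.04 tilt [-1.     0.001  0.   ] F jig [-2.8  0.2] 1.4 gap 0.45 q6 [0.03 1.43]
```

View pics/w8.png

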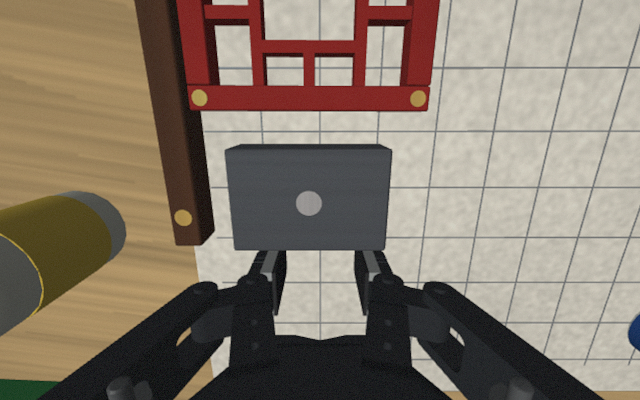

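Emit:
{"fn": "arm_command", "kwargs": {
  "series": [
    [[0,3,0,0],[0,3,0,0],[0,3,0,0],[0,2,0,0],[0,1,0,0],[0,1,0,0],[0,0.5,0,0],[0,0,0,0],[0,0,0,0]]
  ]
}}

```text
t: 26.2
tcp_pos: [0.5568, 0.1287, 0.0173]
tool_rot: [0.457, 0.54, -0.457, 0.54]
force: [-4.1, -0.7, 1.2]
finger_gap: 0.447
```

Emit:
{"fn": "arm_command", "kwargs": {
  "series": [
    [[0,0.5,0,0],[0,0.5,0,0],[0,0.5,0,0],[0,0.5,0,0],[0,0,0,0],[0,0,0,0]]
  ]
}}

```text
t: 26.8
tcp_pos: [0.5591, 0.129, 0.0173]
tool_rot: [0.457, 0.54, -0.457, 0.54]
force: [-3.9, -0.1, 0.4]
finger_gap: 0.451
```

```bash
python3 -c "
from h import *
where()"
```

```text
t 26.8 corner xy mm [-141.  -59.] z 17.3 tool z dir in jig deg -90.04 tilt [-1.     0.001  0.   ] F jig [-3.9  0.5] 0.4 gap 0.451 q6 [0.03 1.44]
```

Emit:
{"fn": "arm_command", "kwargs": {
  "series": [
    [[0,0.5,0,0],[0,0.5,0,0],[0,0.5,0,0],[0,0,0,0],[0,0,0,0]]
  ]
}}

```text
t: 27.3
tcp_pos: [0.56, 0.1292, 0.0173]
tool_rot: [0.457, 0.54, -0.457, 0.54]
force: [-4.1, -0.2, 1.8]
finger_gap: 0.453
```

Emit:
{"fn": "arm_command", "kwargs": {
  "series": [
    [[0,0.5,0,0],[0,0.5,0,0],[0,0,0,0],[0,0,0,0]]
  ]
}}

```text
t: 27.7
tcp_pos: [0.56, 0.1292, 0.0173]
tool_rot: [0.456, 0.54, -0.458, 0.539]
force: [-6.4, -1.5, 3.2]
finger_gap: 0.452
```

```bash
python3 -c "
from h import *
where()"
```

```text
t 27.7 corner xy mm [-140.1  -59. ] z 17.3 tool z dir in jig deg -90.04 tilt [-1.    -0.003 -0.   ] F jig [-6.6 -0.5] 3.2 gap 0.452 q6 [0.03 1.44]
```

Emit:
{"fn": "arm_command", "kwargs": {
  "series": [
    [[0,-2,0,0],[0,-4,0,0],[0,-8,0,0],[-30,0,0,0],[-40,0,0,0],[-40,0,0,0],[-40,0,0,0],[0,0,0,0],[0,0,0,0]]
  ]
}}

```text
t: 28.6
tcp_pos: [0.5485, 0.1271, 0.1687]
tool_rot: [0.458, 0.538, -0.456, 0.541]
force: [-0.3, -0.8, -0.5]
finger_gap: 0.447
```

```bash
python3 -c "
from h import *
where()
cv2.imwrite('pics/w9.png',cv2.resize(snapshot('wrist')[:270,80:480,::-1],None,fx=2,fy=2,interpolation=cv2.INTER_CUBIC))"
```

```text
t 28.6 corner xy mm [-151.8  -59.1] z 168.7 tool z dir in jig deg -90.04 tilt [-1.     0.005  0.001] F jig [-0.5 -0.7] -0.5 gap 0.447 q6 [0.03 1.43]
```

View pics/w9.png

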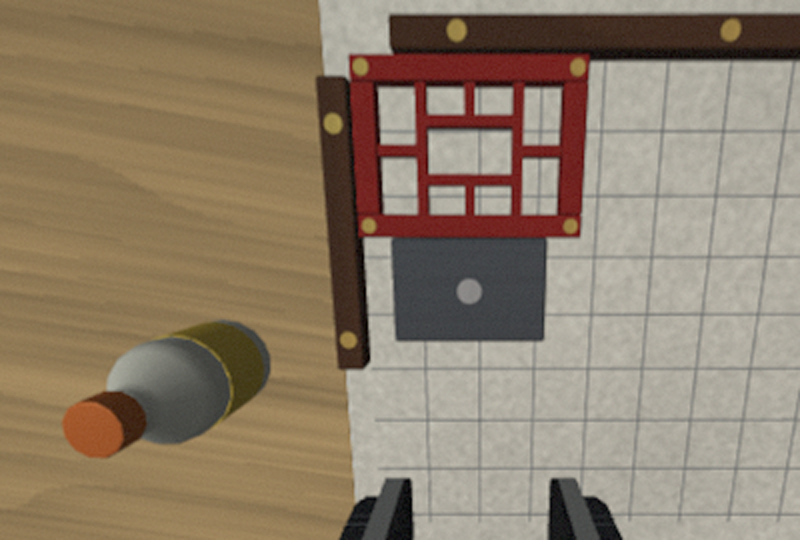

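```bash
python3 -c "
from h import *
from station import ticket
s=status.sense();K,E=cam('wrist',s)
f=lambda c,z:((ray(K,E,np.array(c)/2+[80,0],z)[:,:2]-C)@J*1e3).round(1)
p=f([(350,56),(590,56),(580,237),(360,237)],.026);b=f([(393,238),(546,238),(543,340),(396,340)],.037)
print(p.tolist(),p.mean(0),b.tolist(),b.mean(0))
print(ticket.sign_off())"
```

```text
[[-2.6, -0.7], [-2.8, -109.0], [-81.1, -108.6], [-81.0, -0.2]] [-41.875 -54.625] [[-81.4, -18.1], [-81.4, -90.6], [-130.3, -90.7], [-130.3, -17.3]] [-105.85   -54.175]
the job is handed in; nothing more can be done
None
```

The panel is seated in the fence corner with the block against its free long side, and the job is handed in at about 29 s of the 72 s allowed. Sign-off gave no verdict.

**What I did:** I used two open fingertips for every push. I slid the panel to the back fence, where it stopped at about 5 N. I then slid it along that fence to the side fence, which also stopped it at about 5 N. Last, I pushed the block, which squared itself on the fingers, against the panel until the push stopped at about 6.5 N. The arm then backed off and up.

**Last checks, from one wrist picture:**

| Item | Measured | Target |
|---|---|---|
| Panel centre in corner frame | (-41.9, -54.6) mm | (-40, -55) mm, ±3 mm |
| Panel angle to jig | about 0.2° | under 1.7° |
| Block centre from panel centre, x | -64.0 mm | -68.5 to -62 mm |
| Block centre from panel centre, y | 0.5 mm | ±45 mm |

**One disagreement:** the contact stops put the panel about 1 mm on the far side of its nominal x in my frame. The wrist picture put it 1.9 mm on the near side. That spread fits the roughly 2 mm calibration, and the panel looked flush with both fences in the picture.

**Other objects:** I did not measure the figurine, glue bottle or paint jar at the end. Nothing came near them, and the bottle was still standing in the last view.

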